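# Tip the drained crate onto its base and push it up to the stop rail

## Robot

A 6-joint arm with a two-finger parallel gripper is mounted at the origin on the work surface. World frame = base frame: x ahead of the robot, y to its left, z up, the work surface at z = 0. Lengths are in m, angles in degrees, forces in N, time in s.
With the tool pointing down it reaches from about 0.325 to 0.85 m from the base axis. Payload 15.5 kg.
Tool frame: the origin (TCP) lies midway between the tips of the shut fingers; the grasp point (between the pads) lies 19 mm behind it; z points along the fingers, y is the line along which they close (so a half turn about z gives the same grasp; the last joint's range is limited). The gripper opens to 91 mm and grips with 3 to 60 N. Pads are 32 mm wide; open, the fingers measure 118 mm over their backs; the gripper's body (76 mm by 178 mm) begins 60 mm behind the grasp point.
Start: joints at [70.159, 28.281, 77.091, -0, 74.628, -5.472], TCP at [0.155, 0.605, 0.214] pointing down, gripper open.
Joint ranges: [-166.48, 166.48], [-47.26, 123.95], [12.59, 153.08], [-70.14, 250.14], [6.76, 159.57], [-176.63, 176.63]. Speed limits (degrees/s): [108.29, 108.29, 147.25, 172.46, 172.46, 172.46].

## Interface

Orientations are given as a 3x3 rotation matrix whose columns are the frame's x, y, z axes.
In Python, from bench import ctrl gives the robot as it stands. The module is installed in compiled form; this text tells all that it offers. Calls block until the motion is done:
- ctrl.goto(position, orientation): joint-space move of the TCP to a pose.
- ctrl.move_l(position, vel=0.15, ori=None, contact_N=None): straight line of the TCP; ori=None keeps the orientation; vel is the mean speed in m/s. With contact_N (N) it stops when the force on the tool has changed by that much, and returns True; else False.
- ctrl.movej(angles): joint-space move.
- ctrl.command_gripper(opening): opening from 0.0 (shut) to 1.0 (fully open); the grip force is fixed at half the most; returns when the fingers have stopped.
- ctrl.sleep(seconds).
- ctrl.ik(position, orientation): joint angles nearest the present ones, or None.
- ctrl.read_camera(name): name is "side" or "top"; returns the picture (480x640x3 uint8, blue, green, red); there is no depth.
- ctrl.camera_params(name): a dict with "fx", "fy", "cx", "cy" (pixels), "pose" (4x4, takes a point from camera to world coordinates). Camera axes: x right, y up, looking along -z (the intrinsics and any distortion apply to the point x, -y, -z); pixel columns grow to the right and rows downward; lengths in m; the calibration is good to about 2 mm. A picture is of the moment at which its call begins. camera_params takes no time and is no camera call.
A pose or a line that the arm cannot do raises ctrl.MotionError and nothing moves.
- ctrl.sign_off(): hands the job in; it is judged then, once.
Readings, each from a call of its own:
- ctrl.current_t(): time.
- ctrl.current_q(): joint angles.
- ctrl.current_dq(): joint speeds.
- ctrl.current_effort(): joint torques, N m.
- ctrl.current_tool_pos(): TCP position.
- ctrl.current_eef_rot(): TCP orientation.
- ctrl.current_contact_force(): force on the tool from outside, world axes, zero at the start.
- ctrl.current_wrist_torque(): the same for the moment, N m.
- ctrl.current_grip_width(): opening from 0.0 (shut) to 1.0 (fully open).
- ctrl.current_grasp_force(): force on a finger pad.
Only numpy, scipy, OpenCV 4.12 (cv2) and the standard library are available. Lean on these libraries where they do the work, as an engineer would, in place of code of your own. Each camera call takes 0.05 s, during which the arm holds its last target. There are 200 camera calls.

## Task

The small yellow crate has been left standing on its end to drain, with its open mouth facing away from the dark steel stop rail. Push it over with the fingertips so that it lies on its bottom with the mouth up, then push it along the bench until its leading end is tight and square against the stop rail, with its whole width on the rail. Only push it: do not lift or carry the crate, and leave the red bowl and the spray bottle where they stand.

Things in the scene. Friction and masses are not known exactly. Their poses are not given: they have to be found in the camera images.
- crate: Yellow open plastic crate, straight sides, 4 mm walls, 0.2-0.4 kg. Starts on end: 150 mm tall, 130 wide (y), 80 deep (x). Origin: centre of the end face it starts on. x points out of the mouth (mouth plane x = +40 mm, bottom outside x = -40); z goes to the end that starts on top. Starts with its mouth away from the rail within 15 deg. Lying on its bottom x is up and z points towards the rail.
- crate_heel (a point): Middle of the crate edge between its bottom and the end it starts on. The crate tips about this edge, which stays on the bench (lifting it fails). At the start it is 180 to 220 mm short of the rail's face, so the crate falls clear of the rail. Once tipped, the near end wall, 80 mm high and 130 wide, rises from this edge; push on it to slide the crate.
- crate_toe (a point): Middle of the crate edge between its bottom and the end wall that starts on top. After tipping it lies at bench level on the leading end, 150 mm beyond crate_heel, and is to meet the rail.
- crate_lip (a point): Middle of the mouth's edge on the end wall that starts on top, 150 mm above the bench; the place to push for tipping. Under 2 N towards the crate's bottom tips it; it goes over by itself after about 21 degrees, when this edge has moved about 60 mm, and falls free onto its bottom.
- stop: Filling bay with a dark steel stop rail fixed to the bench: rail 300 mm long, 30 high, 15 thick, green ends; blue tape corners in the bay. Origin on the bench surface in the bay; x points to the rail, square to it; the rail's near face is the plane x = +130 mm and runs along y from -150 to +150 mm. After tipping the crate has some 20 to 70 mm to slide to it.
- bowl: Red bowl, 110 mm across, 42 mm high, origin at the centre of its underside. Bystander.
- spray: White spray bottle with a red trigger head, 64 mm across, 148 mm tall, origin at the centre of its underside. Bystander. The bowl and the bottle stand left and right of the bay, either way round.
Not all that is in view belongs to the job. Several things have the shape of the crate; the one meant has the colours described above.

How it is judged (in metres and radians):
On the way:
1. the crate lies on its bottom, mouth up (angle between crate's own x axis and vertical below 0.1 rad and height (world z) of crate_toe below 0.012 m), for 0.2 s.
At the end, for the whole second after the job is handed in: The crate rests on its bottom, mouth up (within 0.06 rad), its leading bottom edge within 6 mm of the rail's face and square to it within 0.06 rad, its middle within 90 mm of the rail's middle (so its whole width is on the rail, to 5 mm), at rest (angle between crate's own x axis and vertical below 0.06 rad and height (world z) of each of crate_toe, crate_heel below 0.008 m and x of crate_toe in the frame of stop between 0.124 and 0.136 m and y of crate_toe in the frame of stop between -0.09 and 0.09 m and angle between the z axis of crate and the x axis of stop, either way round below 0.06 rad and linear speed of crate below 0.01 m/s); the robot touches nothing.
It fails at once if the crate is lifted off the bench, or tipped the wrong way (its heel edge rises over 30 mm) (height (world z) of crate_heel above 0.03 m).
It fails at once if the bowl or the spray bottle is moved by over 15 mm (distance of any of bowl, spray from where it was at the start of the episode above 0.015 m).
It fails at once if the spray bottle is tipped over (angle between spray's own z axis and vertical above 0.35 rad).
It also fails if it takes over 56 s, if anything falls off the work surface, if the arm or the gripper's body presses on something with over 40 N, if the wrist force passes 120 N, or if a joint passes its speed limit or range.

## Working session

There is one attempt and no reset: what is moved stays moved. The work goes in short steps, each a Python script; the robot and the scene stay as the last script left them, time stands still between calls to the robot, and variables do not carry over. Pictures are saved under pics/ and viewed, at most 10 in all, crops included, and the job is handed in when it is done.

```bash
mkdir -p pics
python3 - <<'E'
from bench import ctrl
import cv2, numpy as np
for n in ("top","side"):
    im=ctrl.read_camera(n); cv2.imwrite(f"pics/{n}0.png",im)
    p=ctrl.camera_params(n); print(n,{k:(np.round(v,3).tolist() if k=='pose' else v) for k,v in p.items()})
print(ctrl.current_t(), np.round(ctrl.current_eef_rot(),3).tolist())
E
```

```text
top {'fx': 577.9894874779958, 'fy': 577.9894874779958, 'cx': 313.3636706586677, 'cy': 245.00992374121822, 'pose': [[0.009, 0.99, -0.143, 0.348], [-1.0, 0.01, 0.011, -0.038], [0.012, 0.143, 0.99, 1.359], [0.0, 0.0, 0.0, 1.0]]}
side {'fx': 550.0594706319608, 'fy': 550.0594706319608, 'cx': 323.8309131652562, 'cy': 240.18691266598233, 'pose': [[-0.97, 0.161, -0.18, 0.328], [-0.241, -0.691, 0.682, 0.678], [-0.015, 0.705, 0.709, 0.853], [0.0, 0.0, 0.0, 1.0]]}
0.1 [[-0.969, 0.248, -0.0], [0.248, 0.969, -0.001], [0.0, -0.001, -1.0]]
```

View pics/top0.png

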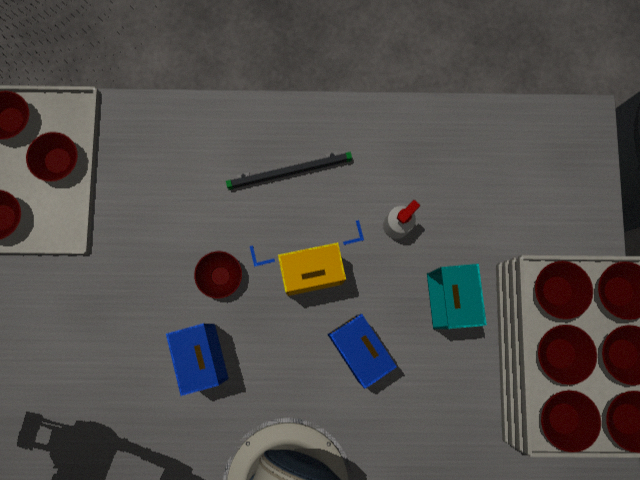

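View pics/side0.png

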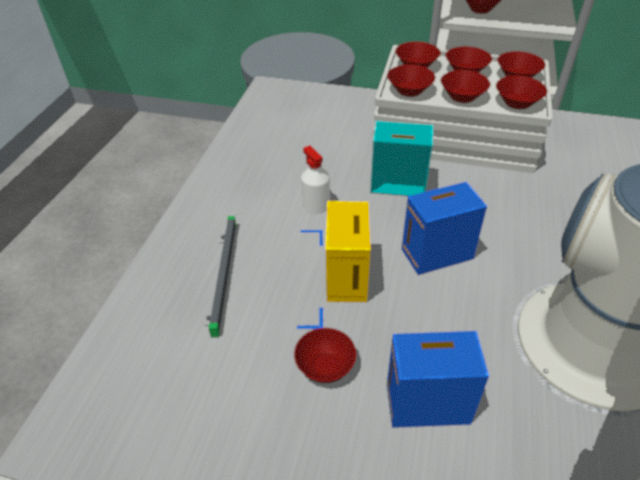

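Candidates in the top view are yellow (313,270), blue (195,358), blue (363,350) and teal (457,297). Only the yellow one matches; it stands between the bowl (218,275) and the spray bottle (401,220). The rail's green ends are at (229,184) and (349,156). Next I'll measure, with one close crop as a check.

```bash
cat > h.py <<'E'
from bench import ctrl
import cv2, numpy as np
def hit(n,uv,z):
    p=ctrl.camera_params(n); T=np.array(p["pose"])
    uv=np.atleast_2d(np.asarray(uv,float)); 
    d=np.c_[(uv[:,0]-p["cx"])/p["fx"],-(uv[:,1]-p["cy"])/p["fy"],-np.ones(len(uv))]@T[:3,:3].T
    return T[:3,3]+d*((z-T[2,3])/d[:,2])[:,None]
def mask(im,lo,hi):
    return cv2.inRange(cv2.cvtColor(im,cv2.COLOR_BGR2HSV),lo,hi)
def blobs(m,amin):
    c,_=cv2.findContours(m,cv2.RETR_EXTERNAL,cv2.CHAIN_APPROX_NONE)
    return sorted([k for k in c if cv2.contourArea(k)>=amin],key=cv2.contourArea,reverse=True)
Y=((20,120,150),(35,255,255)); G=((45,120,60),(75,255,255))
def cen(k):
    return k.reshape(-1,2).mean(0)
def rail(n,im):
    g=[cen(k) for k in blobs(mask(im,*G),8)[:6]]
    return g
E
python3 - <<'E'
from h import *
t=cv2.imread("pics/top0.png"); s=cv2.imread("pics/side0.png")
for n,im in(("top",t),("side",s)):
    for k in blobs(mask(im,*G),8):
        if n=="side" and cv2.contourArea(k)>300: continue
        print(n,"green",cv2.contourArea(k),np.round(cen(k),1),np.round(hit(n,cen(k),.03)[0],4))
k=blobs(mask(t,*Y),100)[0]
r=cv2.boxPoints(cv2.minAreaRect(k)); P=hit("top",r,.15)
q=cv2.approxPolyDP(k,4,True).reshape(-1,2); print("poly",q.tolist())
print("rect px",np.round(r,1).tolist()); print(np.round(P[:,:2],4).tolist(),"sides",[round(float(np.linalg.norm(P[i]-P[i-1])),4) for i in range(4)],P.mean(0).round(4))
k=blobs(mask(s,*Y),100)[0]; print("side poly",cv2.approxPolyDP(k,4,True).reshape(-1,2).tolist())
for lo in((0,120,60),(170,120,60)):
  for k in blobs(mask(t,lo,(lo[0]+9,255,255)),30):
    c=cen(k)
    if 180<c[0]<440 and 180<c[1]<300: print("red",cv2.contourArea(k),c.round(0),hit("top",c,.042)[0].round(3),hit("top",c,.14)[0].round(3))
a=cv2.resize(t[225:310,260:370],(440,340),interpolation=cv2.INTER_CUBIC)
b=cv2.resize(s[190:310,300:400],(300,360),interpolation=cv2.INTER_CUBIC)[:340]
cv2.imwrite("pics/crop.png",np.hstack([a,b]))
E
```

```text
top green 22.0 [348.4 155. ] [ 0.7571 -0.1342  0.03  ]
top green 21.5 [228.4 183.2] [0.6849 0.1487 0.03  ]
side green 98.0 [214.  329.1] [0.6773 0.1531 0.03  ]
side green 9.5 [230.7 217.9] [ 0.754  -0.1351  0.03  ]
poly [[337, 243], [278, 255], [285, 290], [345, 278]]
rect px [[277.29998779296875, 254.39999389648438], [337.5, 241.60000610351562], [345.29998779296875, 278.3999938964844], [285.1000061035156, 291.20001220703125]]
[[0.5019, 0.0243], [0.5304, -0.1025], [0.4526, -0.1191], [0.4246, 0.0067]] sides [0.0793, 0.13, 0.0796, 0.1288] [ 0.4774 -0.0476  0.15  ]
side poly [[327, 201], [327, 300], [366, 301], [368, 204]]
red 225.5 [408. 211.] [ 0.62  -0.272  0.042] [ 0.6   -0.254  0.14 ]
red 212.0 [222. 277.] [0.463 0.155 0.042] [0.454 0.14  0.14 ]
```

View pics/crop.png

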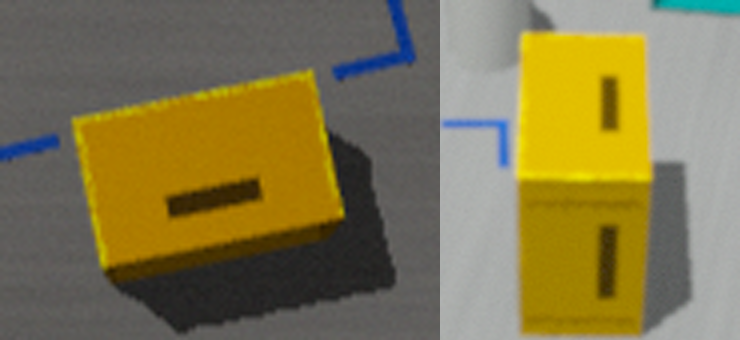

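The crop shows the yellow crate on end. Its slots are nearer the robot-side edge and the dark open mouth strip faces the robot, so the mouth is away from the rail. The top face measures 130 x 79.5 mm at z=0.15 and the gap to the rail is about 0.20 m, both as expected. I'll tip it now.

```bash
cat >> h.py <<'E'
def frame(deg):
    a=np.radians(deg); u=np.array([np.cos(a),np.sin(a),0]); v=np.array([-np.sin(a),np.cos(a),0])
    return u,v,np.column_stack([-u,v,[0,0,-1.]])
E
python3 - <<'E'
from h import *
s=cv2.imread("pics/side0.png"); print("side-view top corners z=.15:",hit("side",[[327,201],[368,204],[327,249],[369,248]],.15).round(3)[:,:2].tolist())
u,v,R=frame(12.6)
c=np.array([.4774,-.0476,0]); lip=c-.04*u
ctrl.command_gripper(0.5)
st=lip-.042*u
ctrl.goto(st+[0,0,.30],R); ctrl.move_l(st+[0,0,.122],vel=.15)
print("t",ctrl.current_t(),ctrl.current_tool_pos(),ctrl.current_contact_force())
r=ctrl.move_l(lip-.010*u+[0,0,.122],vel=.05,contact_N=8); print(r,ctrl.current_contact_force())
if not r:
    r=ctrl.move_l(lip+.050*u+[0,0,.128],vel=.06,contact_N=10); print(r,ctrl.current_contact_force(),ctrl.current_tool_pos())
ctrl.sleep(.6)
cv2.imwrite("pics/side1.png",ctrl.read_camera("side")); print(ctrl.current_t())
E
```

```text
side-view top corners z=.15: [[0.526, -0.104], [0.447, -0.114], [0.496, 0.021], [0.424, 0.002]]
t 4.8 [ 0.39770991 -0.06556586  0.12247494] [-0.19388283 -0.89351963  0.94191461]
False [-0.29111704  0.00752097  0.41447296]
False [ 0.54121099  0.39432688 -0.08504735] [ 0.48675096 -0.04544184  0.12792686]
7.4
```

View pics/side1.png

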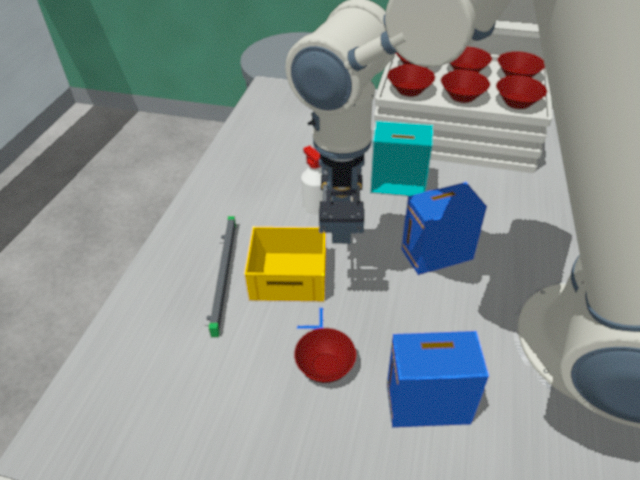

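The crate now lies on its bottom with the mouth up; its left-side bottom corners are at (249,300) and (326,299). Next I'll back off, lower the fingers behind the near wall and re-measure.

Run:
```python
from h import *
s=cv2.imread("pics/side1.png")
L=hit("side",[[249,300],[326,299]],0); d=L[0]-L[1]
print("left bottom edge",L.round(4)[:,:2].tolist(),"len",np.linalg.norm(d).round(4),"yaw",np.degrees(np.arctan2(d[1],d[0])).round(1))
u,v,R=frame(14.4)
p=ctrl.current_tool_pos()
ctrl.move_l(p-.045*u,vel=.12,ori=R)
ctrl.command_gripper(0.8)
p=ctrl.current_tool_pos(); ctrl.move_l([p[0],p[1],.032],vel=.12,contact_N=8)
t=ctrl.read_camera("top"); s=ctrl.read_camera("side")
cv2.imwrite("pics/top2.png",t); cv2.imwrite("pics/side2.png",s)
for k in blobs(mask(t,*Y),60)[:3]:
    print(cv2.contourArea(k),cv2.approxPolyDP(k,4,True).reshape(-1,2).tolist())
k=blobs(mask(t,*Y),60)[0]
r=cv2.boxPoints(cv2.minAreaRect(k)); P=hit("top",r,.08)
print(np.round(P[:,:2],4).tolist(),[round(float(np.linalg.norm(P[i]-P[i-1])),4) for i in range(4)],P.mean(0).round(4))
print(ctrl.current_t(),ctrl.current_tool_pos(),ctrl.current_contact_force())
cv2.imwrite("pics/crop2.png",cv2.resize(t[130:330,180:440],(780,600)))
```

```text
left bottom edge [[0.6487, 0.0524], [0.5009, 0.015]] len 0.1524 yaw 14.2
1327.5 [[330, 241], [321, 199], [279, 208], [283, 229]]
[[0.6177, 0.0272], [0.6395, -0.0688], [0.5422, -0.0895], [0.521, 0.0056]] [0.0991, 0.0985, 0.0994, 0.0974] [ 0.5801 -0.0314  0.08  ]
9.575 [ 0.44405113 -0.05670146  0.03262433] [-0.29142478  0.00546471 -0.25677827]
```

View pics/crop2.png

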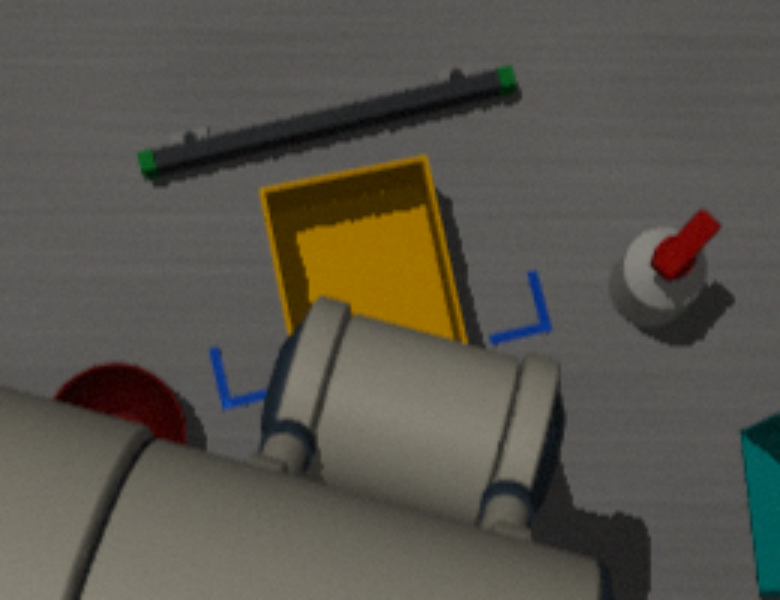

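The leading rim runs from (263,190) to (427,157) in the crop, nearly parallel to the rail and about 50 mm short of it. It is centred laterally, and the bowl and bottle have not moved. I'll push along the rail normal with the two spread fingers until the force rises.

Run:
```python
from h import *
u,v,R=frame(14.4)
p=ctrl.current_tool_pos(); al=lambda:round(float(u@ctrl.current_tool_pos()),4)
w=-.167
q=u*.480+v*w; q[2]=.030
print(ctrl.move_l(q,vel=.08,contact_N=10),al(),ctrl.current_contact_force())
q=u*.550+v*w; q[2]=.030
print(ctrl.move_l(q,vel=.035,contact_N=12),al(),ctrl.current_contact_force(),ctrl.current_tool_pos())
ctrl.sleep(.3); print("hold",ctrl.current_contact_force(),ctrl.current_wrist_torque())
t=ctrl.read_camera("top");s=ctrl.read_camera("side")
cv2.imwrite("pics/top3.png",t); cv2.imwrite("pics/side3.png",s); print(ctrl.current_t())
cv2.imwrite("pics/crop3.png",np.hstack([cv2.resize(t[130:280,200:380],(420,350),interpolation=cv2.INTER_CUBIC),cv2.resize(s[190:350,190:350],(350,350),interpolation=cv2.INTER_CUBIC)]))
```

```text
False 0.4797 [-0.23875714  0.77019582  0.2692154 ]
True 0.5237 [ 0.09625643 -0.28619676 -0.16385382] [ 0.54867247 -0.03110284  0.02958454]
hold [ 0.45935842 -0.28798825 -0.15920073] [0.07695813 0.00254507 0.00520909]
12.175
```

View pics/crop3.png

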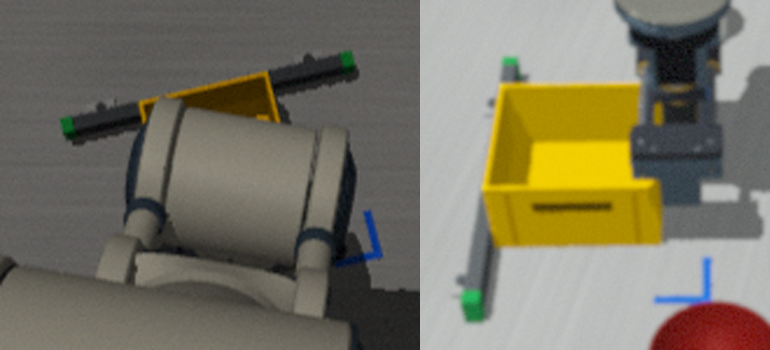

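It hit the rail with the force rising where predicted (0.5237 against 0.5257), then the fingers relaxed. I'll press again slowly to seat it, retract, and check with a clear view.

Run:
```python
from h import *
u,v,R=frame(14.4)
al=lambda:round(float(u@ctrl.current_tool_pos()),4)
q=u*.545+v*-.167; q[2]=.030
for _ in range(2):
    print(ctrl.move_l(q,vel=.012,contact_N=12),al(),ctrl.current_contact_force().round(2),ctrl.current_wrist_torque().round(2))
p=ctrl.current_tool_pos(); ctrl.move_l(p-.05*u,vel=.06)
p=ctrl.current_tool_pos(); ctrl.move_l([p[0],p[1],.25],vel=.2)
ctrl.movej([70.159,28.281,77.091,0,74.628,-5.472])
t=ctrl.read_camera("top");s=ctrl.read_camera("side")
cv2.imwrite("pics/top4.png",t); cv2.imwrite("pics/side4.png",s); print(ctrl.current_t())
k=cv2.convexHull(np.vstack(blobs(mask(t,(18,120,90),(35,255,255)),60)[:1]))
r=cv2.boxPoints(cv2.minAreaRect(k)); P=hit("top",r,.08)
print(np.round(P[:,:2],4).tolist(),[round(float(np.linalg.norm(P[i]-P[i-1])),4) for i in range(4)],P.mean(0).round(4),"along,lat",(P@u).round(4),(P@v).round(4))
for a in((0,1),(1,2)):
    d=P[a[1]]-P[a[0]]; print("edge dir",np.degrees(np.arctan2(d[1],d[0])).round(2))
g=sorted([hit("top",cen(k),.03)[0] for k in blobs(mask(t,*G),8)],key=lambda x:x[1]); print("green",np.round(g,4).tolist(),[ (x@u).round(4) for x in g])
cv2.imwrite("pics/crop4.png",np.hstack([cv2.resize(t[130:280,200:380],(420,350),interpolation=cv2.INTER_CUBIC),cv2.resize(s[190:350,190:350],(350,350),interpolation=cv2.INTER_CUBIC)]))
```

```text
True 0.5236 [0.92 0.26 0.05] [-0.02  0.02  0.02]
True 0.5235 [0.59 0.02 0.63] [ 0.01 -0.02 -0.06]
18.1167
[[0.6967, 0.0756], [0.7314, -0.0525], [0.5833, -0.0897], [0.5498, 0.0365]] [0.152, 0.1327, 0.1528, 0.1306] [ 0.6403 -0.0075  0.08  ] along,lat [0.6936 0.6954 0.5427 0.5416] [-0.1    -0.2327 -0.232  -0.1013]
edge dir -74.83
edge dir -165.89
green [[0.7571, -0.1343, 0.03], [0.6849, 0.1487, 0.03]] [np.float64(0.6999), np.float64(0.7004)]
```

View pics/crop4.png

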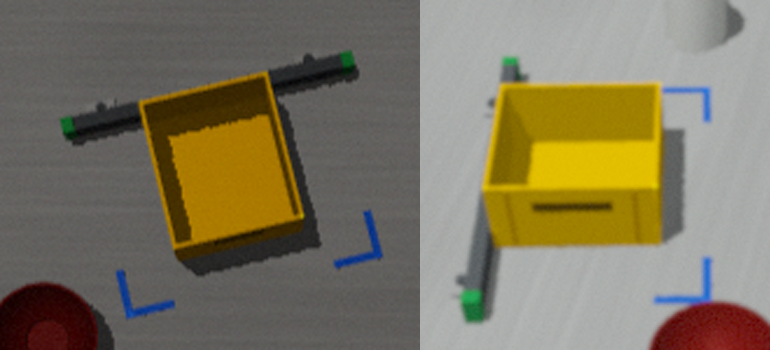

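The crate is flat and mouth up. Its leading end is on the rail: 0.694 measured against the rail face at 0.6925, square to within 1° and about 4 mm off centre. Repeated presses stopped at the same point. The arm is clear, so I'm handing the job in.

```bash
python3 -c "
from bench import ctrl
print(ctrl.sign_off())"
```

```text
the job is handed in; nothing more can be done
None
```

The yellow crate was tipped onto its bottom and pushed tight and square against the stop rail, the bowl and spray bottle were not touched, and the job was handed in at about 18 s; no verdict came back.

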